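Open the ratchet clamp on a mended bone

TASK

The glue in the mended long bone has set, so open the bar clamp it lies in: press down the release pad on top of the sliding jaw and, keeping it down, push the jaw back along its bar, away from the bone, until it is fully back against the end stop, then let the pad come up. Only push with the fingers: grasp and lift nothing, do not touch the bone, which stays lying in the clamp, and leave the things beside the clamp where they are.

Things in the scene. Friction and masses are not known exactly. Their poses are not given: they have to be found in the camera images.
- clamp: Bar clamp on a plywood board 120 x 330 x 12 mm, fixed to the table. Origin: centre of the board's underside. Its y axis runs along the bar from the end stop (dark steel block, y -130 to -145 mm, 56 mm high) to the fixed jaw (dark steel block, y +135 to +159 mm, 60 mm high); z up. Aluminium bar 36 mm wide, its top 34 mm above the table. Saw teeth (6 mm pitch) under the bar's -x edge.
- jaw (a joint): Sliding jaw (black saddle, 76 mm wide, 70 mm along the bar, upper face 56 mm above the table): 0 = shut on the bone, grows in m as it is pushed back to clamp -y, 0.100 = at the end stop. Starts at 0 to about 0.021. Release up: the ratchet blocks pushing back (after at most one 6 mm tooth) but lets it slide towards the bone. Release down: slides both ways against 3 N.
- release (a joint): How far the release pad is pressed, in m: 0 = up, 0.007 = fully down (flush with the jaw's upper face). Spring: 1.6 N to start, 4.7 N fully down. The ratchet is free beyond about 0.0045; springs up by itself when let go.
- release_top (a point): Centre of the top of the steel release pad on the jaw, 36 mm (across the bar) x 30 mm (along it); 63 mm above the table when up, 56 mm when down. Moves with the jaw. Clamp axes. On the bone side (+y) of the pad is only the jaw's flat upper face, lower than or level with the pad.
- push_plate (a point): Middle of the face of the upright push plate that stands on the jaw behind the release pad (on its -y side). The face looks to clamp +y, is 64 mm wide, reaches from 56 to 87 mm above the table, and lies 18 mm in -y from the pad's centre. A finger that stands on the pad can push the jaw back against this face.
- stop_face (a point): Point on the end stop's face, 45 mm above the table, against which the back of the jaw comes to rest. Clamp axes.
- bone: Mended long bone, 91 mm long, 29 mm wide, 13 mm high, about 24 g, lying loose along the bar's top between the jaws. Origin: centre of its underside, 34 mm above the table; its x axis is its length.
- vial: Glass vial with black cap, 27 mm across, 69 mm high, standing beside the clamp. Origin: centre of its underside.
- canister: Black sample canister with grey lid, 34 mm across, 51 mm high, standing beside the clamp. Origin: centre of its underside.
- tag_stack: Stack of paper tags, 44 x 63 x 10 mm, lying beside the clamp on the robot's side. Origin: centre of its underside.
- sherd: Pottery sherd, 60 x 48 x 13 mm, lying beside the clamp on the robot's side. Origin: centre of its underside.
Mind the look-alikes: they are no part of the job. What is shaped like the bone but orange or purple is not meant.

How it is judged:
By the outcome, as a careful person would: the job done as asked, in the order asked, and still so for the second after the job is handed in, with the robot touching nothing.
It also fails if it takes over 32 s, if anything falls off the work surface, if the arm or the gripper's body presses on something with over 40 N, if the wrist force passes 120 N, or if a joint passes its speed limit or range.

ROBOT

A 6-joint arm with a two-finger parallel gripper is mounted at the origin on a cart in front of the work surface, level with it; the furniture and walls round the work are solid. World frame = base frame: x ahead of the robot, y to its left, z up, the work surface at z = 0. Lengths are in m, angles in rad, forces in N, time in s.
With the tool pointing down it reaches from about 0.35 to 0.925 m from the base axis. Payload 6.4 kg.
Tool frame: the origin (TCP) lies at the very end of the fingers, on their centre line; the grasp point (between the pads) lies 19 mm behind it; z points along the fingers, y is the line along which they close (so a half turn about z gives the same grasp; the last joint's range is limited). The gripper opens to 85 mm and grips with 20 to 120 N. Pads are 22 mm wide; open, the fingers measure 114 mm over their backs; the gripper's body (76 mm by 85 mm) begins 54 mm behind the grasp point. The pads swing forward as they close: fully open they stand 13 mm farther back than shut.
Start: joints at [-1.421, 0.245, 1.558, -0, 1.339, -0.174], TCP at [0.207, -0.616, 0.231] pointing down, gripper open.
Joint ranges: [-3.13, 3.13], [-1.02, 2.26], [0.13, 2.54], [-0.95, 4.09], [0.21, 2.88], [-2.74, 2.74]. Speed limits (rad/s): [2.57, 2.57, 3.14, 3.14, 3.14, 3.14].

INTERFACE

Orientations are given as a unit quaternion [x, y, z, w].
In Python, from plant import bot gives the robot as it stands. The module is installed in compiled form; this text tells all that it offers.
- The arm moves only by the tool step_arm, never from a script. Its argument "plan" is a list that holds one entry, the list of rows, each a list of 7 numbers: the finger opening in mm, from 0 to 85.4, then the shift along the tool's x, y, z in units of 30 mm (1.0 is 30 mm), then the turn, a rotation vector about the tool's x, y, z in rad. In form: [[[hand, x, y, z, ax, ay, az], ...]]. A call has 1 to 5 rows; each row is the pose to reach, as a shift and turn from the pose commanded when the call began, along the tool's axes at that moment; what a row does not reach only later rows make up. A row lasts 1/8 s, in which the tool goes at most 62.5 mm and 10.7 degrees, less where a joint would pass 70% of its speed; a pose out of reach is approached as far as the arm can. A call with a gripper value outside its range is refused whole. The fingers move at their own pace and stop on an object; "force" is the grip in N (left out, the last holds). Time passes only in rows, so rows that repeat a pose let the fingers close. It gives the time, the measured TCP pose, the force, the opening and the grip force at its end, in the units of the state.
- bot.get_state(): the state, without advancing time (a new reading comes with each control period).
- bot.snapshot(name): name is "side" or "top" or "wrist"; returns a dict with "image" (420x560x3 uint8, blue, green, red), "depth" (420x560 float32, m along the optical axis (not along the pixel's ray), 0 where there is no reading), "camera_matrix" (3x3 intrinsics, pixels), "cam_to_world" (4x4, takes a point from camera to world coordinates). Camera axes: x right, y down, z forward; pixel columns grow to the right and rows downward; lengths in m; the calibration is good to about 2 mm. A picture is of the moment at which its call begins.
- bot.hand_in(): hands the job in; it is judged then, once.
The state is a dict: "clock": time; "joint_pos": joint angles; "qd": joint speeds; "joint_torque": joint torques, N m; "ee_pos": TCP position; "tool_rot": TCP orientation; "contact_force": force on the tool from outside, world axes, zero at the start; "torque": the same for the moment, N m; "gripper_width": finger opening in m; "grasp_force": force on a finger pad.
Only numpy, scipy, OpenCV 4.12 (cv2) and the standard library are available. Lean on these libraries where they do the work, as an engineer would, in place of code of your own. Each camera call takes 0.05 s, during which the arm holds its last target. There are 200 camera calls.

## Working session

There is one attempt and no reset: what is moved stays moved. The work goes in short steps, Python scripts to look and compute and a tool call to move; the robot and the scene stay as the last step left them, time stands still between calls to the robot, and variables do not carry over. Pictures are saved under pics/ and viewed, at most 10 in all, crops included, and the job is handed in when it is done.

Besides the shell and the picture viewer there is one more tool, called after "Emit:" as name(argument=value, ...), one argument or row to a line, values as JSON. step_arm: Moves the arm, as the interface text tells. Its arguments: {"type":"object","properties":{"plan":{"type":"array"},"force":{"type":"number"}},"required":["plan"]}

```bash
mkdir -p pics
python3 - <<'E'
from plant import bot
import cv2,numpy as np
for n in("top","side"):
    s=bot.snapshot(n); cv2.imwrite(f"pics/{n}0.png",s["image"]); np.savez(f"{n}0.npz",**s)
    print(n,s["camera_matrix"].round(1).tolist(),s["cam_to_world"].round(3).tolist())
s=bot.get_state();print(s["clock"],s["ee_pos"],s["tool_rot"],s["contact_force"],s["gripper_width"])
E
```

```text
top [[535.3, 0.0, 281.4], [0.0, 535.3, 213.5], [0.0, 0.0, 1.0]] [[-0.05, -0.976, 0.211, 0.357], [-0.999, 0.051, -0.005, -0.074], [-0.006, -0.211, -0.977, 1.096], [0.0, 0.0, 0.0, 1.0]]
side [[510.6, 0.0, 285.3], [0.0, 510.6, 221.8], [0.0, 0.0, 1.0]] [[0.998, -0.023, 0.06, 0.524], [-0.063, -0.491, 0.869, -0.929], [0.009, -0.871, -0.492, 0.588], [0.0, 0.0, 0.0, 1.0]]
0.1 [ 0.20673073 -0.61572508  0.23029938] [ 9.86924002e-01  1.61183977e-01  1.75289905e-05 -8.60530786e-04] [ 0.09101055 -0.37884784  0.59665036] 0.08536222556671241
```

View pics/top0.png

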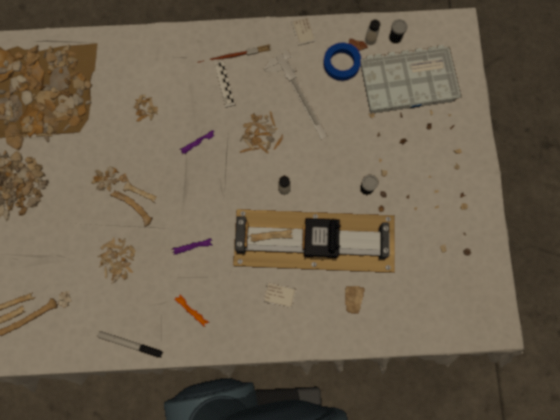

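View pics/side0.png

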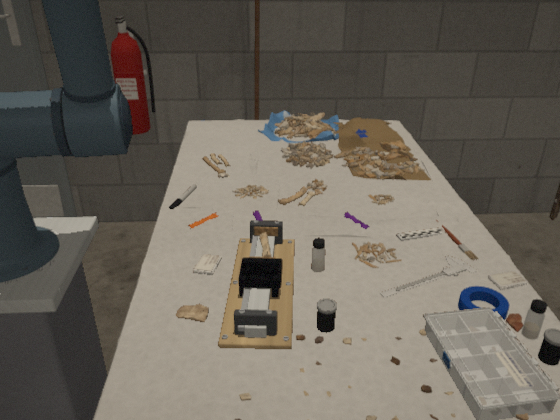

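The top view shows the clamp at columns 235–395 and rows 210–272. The fixed jaw is on the left (240,235), the sliding jaw with its pale pad is at (322,238), and the end stop is on the right (386,240). So "back" is image right, which is world −y.

```bash
cat > h.py <<'E'
import numpy as np,cv2
def ray(s,uv,z):
    K,T=s["camera_matrix"],s["cam_to_world"]
    uv=np.atleast_2d(np.float64(uv)); d=np.c_[uv,np.ones(len(uv))]@np.linalg.inv(K).T@T[:3,:3].T
    o=T[:3,3]; return o+d*((z-o[2])/d[:,2])[:,None]
E
python3 - <<'E'
from h import *
s=dict(np.load("top0.npz")); im=s["image"]
hsv=cv2.cvtColor(im,cv2.COLOR_BGR2HSV)
m=((hsv[...,0]>8)&(hsv[...,0]<28)&(hsv[...,1]>90)).astype(np.uint8)
m[:200]=0;m[280:]=0;m[:,:225]=0;m[:,405:]=0
pts=np.argwhere(cv2.morphologyEx(m,cv2.MORPH_OPEN,np.ones((3,3))))[:,::-1]
w=ray(s,pts,.012)[:,:2]
r=cv2.minAreaRect(np.float32(w*1000));print("board mm",r)
# depth heights
d=s["depth"];v,u=np.mgrid[:420,:560]
P=np.stack([(u-s["camera_matrix"][0,2])/535.3*d,(v-s["camera_matrix"][1,2])/535.3*d,d],-1)@s["cam_to_world"][:3,:3].T+s["cam_to_world"][:3,3]
print((P[225:254:3,298:348:3,2]*1000).round().astype(int))
c=cv2.resize(im[195:285,225:405],None,fx=4.4,fy=4.4,interpolation=cv2.INTER_CUBIC);cv2.imwrite("pics/crop.png",cv2.convertScaleAbs(c,alpha=1.5))
E
```

```text
board mm ((540.293701171875, -144.29452514648438), (327.9173889160156, 137.42572021484375), 84.863525390625)
[[  10    9   55   58   52   58   57   57   60   53   55   85   89   73
    77   10   12]
 [  10   10   51   55   55   62   65   62   65   60   56   86   89   59
    11    9   14]
 [  35   31   52   57   57   61   62   64   67   64   57   88   89   53
    34   32   32]
 [  33   33   55   57   57   63   60   64   63   63   57   85   88   54
    34   31   35]
 [  37   36   58   55   56   61   63   62   64   65   54   87   88   54
    30   37   31]
 [  32   36   50   58   57   61   62   63   61   63   53   88   90   55
    33   34   32]
 [  37   36   55   53   56   64   65   63   61   63   64   86   91   59
    33   34   36]
 [  36   34   57   55   54   55   57   58   58   56   66   87   84   73
    72   36   36]
 [  32   33   57   56   52   53   53   56   56   61   57   85   88   54
    32   34   36]
 [   7   13   54 1096   56   56   54   53   58   57   57   70   57   54
    30   36   34]]
```

View pics/crop.png

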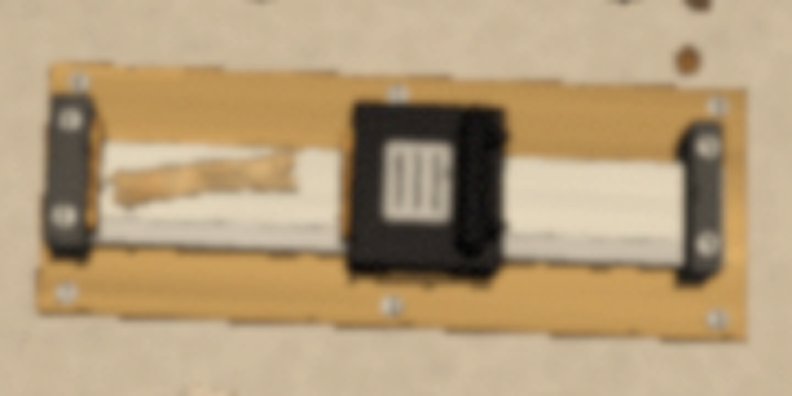

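The crop shows the pad at crop pixels 383–452 × 140–222 (image centre about (319.8,236.1)), with the push plate just to its right. The board corners are at crop (50,63), (747,88), (747,340) and (38,313).

Run:
```python
from h import *
from plant import bot
from scipy.spatial.transform import Rotation as R
s=dict(np.load("top0.npz"));im=s["image"]
f=lambda p:(np.array(p)+.5)/4.4+[225,195]-.5
B=ray(s,[f(p) for p in [(50,63),(747,88),(747,340),(38,313)]],.012)[:,:2]
print("corners",B.round(4).tolist(),"c",B.mean(0))
for a,b in((0,1),(3,2)):
    e=B[a]-B[b];print("len",np.linalg.norm(e),"yaw",np.degrees(np.arctan2(-e[0],e[1])))
# bright pad mask
g=im.max(2);m=np.zeros_like(g);m[220:252,306:332]=(g[220:252,306:332]>80)
pc=np.argwhere(m)[:,::-1];x,y,w,h=cv2.boundingRect(m);print("pad bbox",x,y,w,h)
pad=ray(s,[x+w/2-.5,y+h/2-.5],.063)[0];print("pad",pad, "crop", ray(s,f((417.5,181)),.063)[0])
s2=dict(np.load("side0.npz"))
c=cv2.resize(s2["image"][215:340,215:310],None,fx=4.8,fy=4.8,interpolation=cv2.INTER_CUBIC);cv2.imwrite("pics/crop2.png",cv2.convertScaleAbs(c,alpha=1.7))
# stop front top edge, plate top faces
print("stop face top", ray(s,f((685,200)),.056)[0],"plate front",ray(s,f((459,181)),.087)[0],"plate back",ray(s,f((500,181)),.087)[0])
st=bot.get_state();r=R.from_quat(st["tool_rot"]);print(r.as_matrix().round(3))
```

```text
corners [[0.6058, 0.014], [0.5767, -0.313], [0.4587, -0.3018], [0.4878, 0.0234]] c [ 0.53226358 -0.14435365]
len 0.3282738770725509 yaw -5.074255055420975
len 0.3264250580875791 yaw -5.1158320644596165
pad bbox 312 227 16 18
pad [ 0.5323154  -0.15170023  0.063     ] crop [ 0.53182052 -0.15166775  0.063     ]
stop face top [ 0.51827099 -0.27085359  0.056     ] plate front [ 0.52682762 -0.16785969  0.087     ] plate back [ 0.52591102 -0.18562608  0.087     ]
[[ 0.948  0.318 -0.   ]
 [ 0.318 -0.948  0.002]
 [ 0.    -0.002 -1.   ]]
```

View pics/crop2.png

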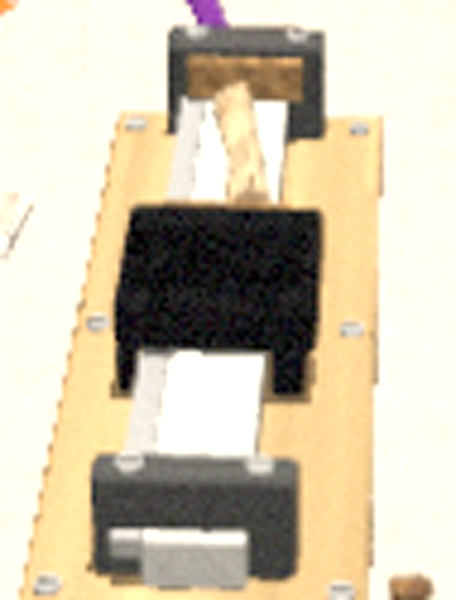

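The side crop confirms the layout: the end stop is nearest the camera, then the saddle, then the bone and the fixed jaw. From the calibrated rays, the pad is at about (0.532, −0.152) and the clamp yaw is about −5.1°. I'll now move above the pad with the fingers shut and their width along the bar.

Emit:
step_arm(
  plan=[
    [[0, 3, -2.2, 0, 0, 0, -0.23], [0, 6, -4.4, 0, 0, 0, -0.41], [0, 9, -6.6, 0, 0, 0, -0.59], [0, 12, -8.8, 0, 0, 0, -0.77], [0, 15.2, -11.2, 0, 0, 0, -0.95]],
  ],
)

```text
clock: 0.72
ee_pos: [0.3874, -0.3587, 0.2309]
tool_rot: [0.806, 0.592, 0.0, -0.0]
contact_force: [0.4, -0.7, 0.1]
gripper_width: 0.0002
grasp_force: 0.0
```

```bash
cat > go.py <<'E'
from h import *
from plant import bot
from scipy.spatial.transform import Rotation as R
import sys
def rel(tx,ty,tz,yaw=84.9):
    st=bot.get_state();r=R.from_quat(st["tool_rot"])
    y=np.radians(yaw);X=np.array([np.cos(y),np.sin(y),0]);Z=np.array([0,0,-1.])
    T=R.from_matrix(np.c_[X,np.cross(Z,X),Z])
    print(st["clock"],st["ee_pos"].round(4),"F",st["contact_force"].round(2),"w",st["gripper_width"])
    print("shift units",(r.inv().apply(np.array([tx,ty,tz])-st["ee_pos"])/.03).round(3),"turn",(r.inv()*T).as_rotvec().round(3),"q",st["joint_pos"].round(2))
if __name__=="__main__": rel(*map(float,sys.argv[1:]))
E
python3 go.py .5322 -.1527 .11
```

```text
0.725 [ 0.3874 -0.3587  0.2309] F [ 0.39 -0.7   0.11] w 0.00020299347497157723
shift units [7.995 2.552 4.034] turn [-0.    -0.    -0.215] q [-0.96 -0.04  1.87  0.    1.32 -0.66]
```

Emit:
step_arm(
  plan=[
    [[0, 2, 0.6, 0, 0, 0, -0.1], [0, 4, 1.3, 0.5, 0, 0, -0.21], [0, 6, 1.9, 1.5, 0, 0, -0.21], [0, 8, 2.55, 2.5, 0, 0, -0.21], [0, 8, 2.55, 3.0, 0, 0, -0.21]],
  ],
)

```text
clock: 1.35
ee_pos: [0.5333, -0.1524, 0.1398]
tool_rot: [0.74, 0.672, -0.0, -0.001]
contact_force: [-0.7, -0.3, 0.3]
gripper_width: 0.0
grasp_force: 0.0
```

Emit:
step_arm(
  plan=[
    [[0, 0, 0, 0, 0, 0, 0], [0, 0, 0, 0, 0, 0, 0]],
  ],
)

```text
clock: 1.6
ee_pos: [0.5327, -0.1562, 0.142]
tool_rot: [0.742, 0.671, 0.0, 0.0]
contact_force: [-1.1, -0.7, 0.5]
gripper_width: -0.0002
grasp_force: 0.0
```

```bash
python3 go.py .5322 -.1527 .063
python3 - <<'E'
from plant import bot
import cv2,numpy as np
o=[]
for n in("side","wrist"):
    s=bot.snapshot(n);np.savez(n+"1.npz",**s)
    im=s["image"]
    if n=="side": im=cv2.resize(im[190:330,190:350],(480,420),interpolation=cv2.INTER_CUBIC)
    o.append(cv2.resize(im,(480,420) if n=="side" else (320*560//560,240)))
a=o[0];b=np.zeros((420,320,3),np.uint8);b[:240]=o[1]
cv2.imwrite("pics/near.png",cv2.convertScaleAbs(np.hstack([a,b]),alpha=1.7))
E
```

```text
1.6 [ 0.5327 -0.1562  0.142 ] F [-1.06 -0.69  0.53] w -0.00023725492636908135
shift units [ 0.117 -0.031  2.635] turn [ 0.001  0.001 -0.011] q [-0.49  0.12  1.87 -0.    1.15 -0.39]
```

View pics/near.png

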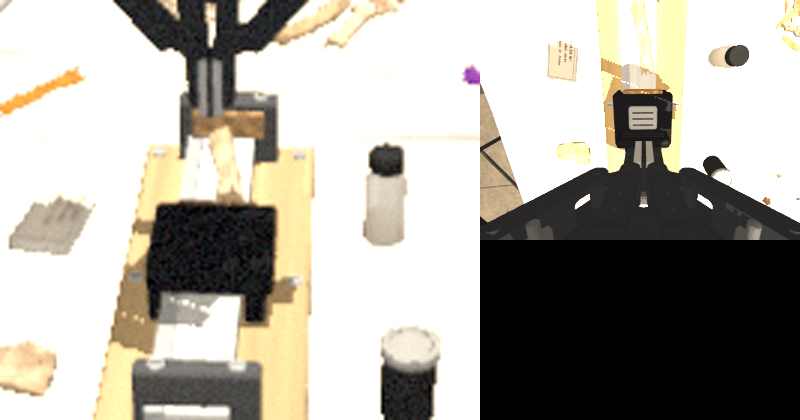

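The wrist part of the picture shows the pad at about full-resolution pixel (284,206). The fingers hang centred above the bar. I'll refine the pad position from this closer view.

```bash
python3 - <<'E'
from h import *
s=dict(np.load("wrist1.npz"));im=s["image"];g=im.max(2)
x0,y0=240,170
m=np.zeros_like(g);sub=g[y0:245,x0:325]
# dark-surrounded bright component
n,l,st,ce=cv2.connectedComponentsWithStats(cv2.morphologyEx((sub>60).astype(np.uint8),cv2.MORPH_CLOSE,np.ones((5,5))))
for a,c in zip(st,ce):
    u,v=a[0]+x0+a[2]/2-.5,a[1]+y0+a[3]/2-.5
    if a[4]>300: print(a,(u,v),ray(s,[u,v],.063)[0].round(4),"size",(ray(s,[a[0]+x0+a[2]-.5,a[1]+y0+a[3]-.5],.063)-ray(s,[a[0]+x0-.5,a[1]+y0-.5],.063)).round(4))
E
python3 go.py .5322 -.1527 .063
```

```text
[   0    0   85   75 4368] (np.float64(282.0), np.float64(207.0)) [ 0.5305 -0.1521  0.063 ] size [[ 0.0547 -0.0618  0.    ]]
[  20   16   50   41 2007] (np.float64(284.5), np.float64(206.0)) [ 0.5324 -0.1515  0.063 ] size [[ 0.0324 -0.034   0.    ]]
1.7 [ 0.533  -0.1567  0.1427] F [ 0.6  -0.25 -0.18] w -5.16356374017898e-05
shift units [ 0.133 -0.045  2.656] turn [ 0.002  0.001 -0.012] q [-0.49  0.12  1.87 -0.    1.15 -0.39]
```

Emit:
step_arm(
  plan=[
    [[0, 0.13, -0.03, 1.0, 0, 0, -0.01], [0, 0.13, -0.03, 1.8, 0, 0, -0.01], [0, 0.13, -0.03, 2.3, 0, 0, -0.01], [0, 0.13, -0.03, 2.4, 0, 0, -0.01], [0, 0.13, -0.03, 2.4, 0, 0, -0.01]],
  ],
)

```text
clock: 2.33
ee_pos: [0.5327, -0.152, 0.0701]
tool_rot: [0.738, 0.675, 0.0, 0.001]
contact_force: [0.9, 0.1, 0.2]
gripper_width: -0.0001
grasp_force: 0.0
```

```bash
python3 go.py .5322 -.1525 .056
```

```text
2.325 [ 0.5327 -0.152   0.0701] F [0.9  0.1  0.16] w -7.073625966717064e-05
shift units [-0.019 -0.015  0.471] turn [ 0.001  0.001 -0.001] q [-0.48  0.23  1.9   0.    1.01 -0.39]
```

Pressing down slowly.

Emit:
step_arm(
  plan=[
    [[0, -0.02, 0, 0.2, 0, 0, 0], [0, -0.02, 0, 0.3, 0, 0, 0], [0, -0.02, 0, 0.4, 0, 0, 0], [0, -0.02, 0, 0.47, 0, 0, 0], [0, -0.02, 0, 0.47, 0, 0, 0]],
  ],
)

```text
clock: 2.95
ee_pos: [0.5328, -0.1524, 0.0561]
tool_rot: [0.738, 0.675, 0.0, 0.001]
contact_force: [-1.5, -0.8, 6.2]
gripper_width: -0.0001
grasp_force: 3.0
```

```bash
python3 go.py .5322 -.1525 .056
```

```text
2.95 [ 0.5328 -0.1524  0.0561] F [-1.5  -0.83  6.23] w -9.182058806659398e-05
shift units [-0.005 -0.019  0.002] turn [ 0.001  0.001 -0.   ] q [-0.48  0.25  1.9  -0.    0.98 -0.39]
```

The pad is fully down at 6 N. Now I'll push the jaw back with the pad held down.

Emit:
step_arm(
  plan=[
    [[0, -0.15, 0, 0.03, 0, 0, 0], [0, -0.3, 0, 0.03, 0, 0, 0], [0, -0.5, 0, 0.03, 0, 0, 0], [0, -0.7, 0, 0.03, 0, 0, 0], [0, -0.9, 0, 0.03, 0, 0, 0]],
  ],
)

```text
clock: 3.58
ee_pos: [0.5304, -0.1789, 0.056]
tool_rot: [0.738, 0.675, 0.0, 0.0]
contact_force: [-3.5, 3.3, 13.4]
gripper_width: -0.0
grasp_force: 6.5
```

```bash
python3 go.py .5322 -.1525 .0555;python3 - <<'E'
from plant import bot
import cv2,numpy as np
s=bot.snapshot("side");np.savez("side2.npz",**s)
im=cv2.resize(s["image"][190:350,190:350],(600,600),interpolation=cv2.INTER_CUBIC)
cv2.imwrite("pics/push1.png",cv2.convertScaleAbs(im,alpha=1.5))
E
```

```text
3.575 [ 0.5304 -0.1789  0.056 ] F [-3.48  3.34 13.38] w -1.3825890705299299e-05
shift units [ 0.882 -0.018  0.017] turn [ 0.001 -0.001 -0.   ] q [-0.53  0.26  1.89  0.    0.99 -0.44]
```

View pics/push1.png

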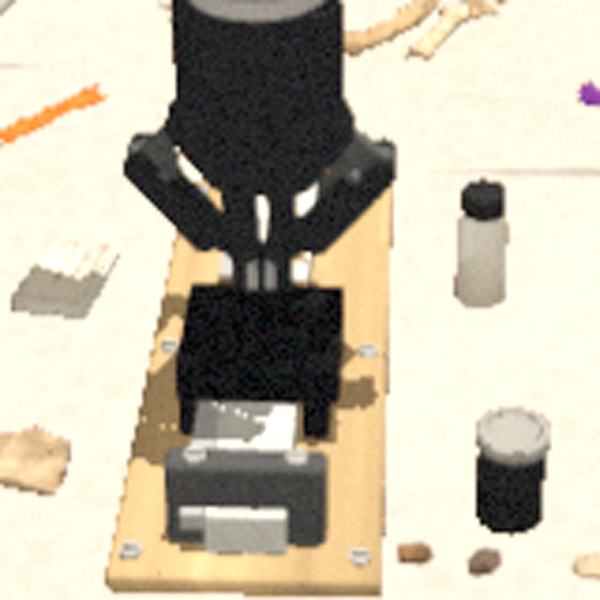

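The jaw has slid back with the finger: its back edge is now near row 400 of the crop and the stop is at row 450. Nothing beside the clamp has moved. Continuing.

Emit:
step_arm(
  plan=[
    [[0, -0.2, 0, -0.01, 0, 0, 0], [0, -0.4, 0, -0.01, 0, 0, 0], [0, -0.6, 0, -0.01, 0, 0, 0], [0, -0.8, 0, -0.01, 0, 0, 0], [0, -1.0, 0, -0.01, 0, 0, 0]],
  ],
)

```text
clock: 4.25
ee_pos: [0.5277, -0.2087, 0.056]
tool_rot: [0.738, 0.675, 0.0, 0.0]
contact_force: [-2.0, 3.9, 10.0]
gripper_width: 0.0001
grasp_force: 5.5
```

Emit:
step_arm(
  plan=[
    [[0, -0.15, 0, 0, 0, 0, 0], [0, -0.3, 0, 0, 0, 0, 0], [0, -0.4, 0, 0, 0, 0, 0], [0, -0.5, 0, 0, 0, 0, 0], [0, -0.6, 0, 0, 0, 0, 0]],
  ],
)

```text
clock: 4.88
ee_pos: [0.526, -0.2266, 0.056]
tool_rot: [0.738, 0.675, 0.0, -0.0]
contact_force: [-2.2, 3.8, 11.1]
gripper_width: -0.0003
grasp_force: 5.5
```

```bash
python3 go.py .5322 -.1525 .0555;python3 - <<'E'
from plant import bot
import cv2,numpy as np
s=bot.snapshot("side")
im=cv2.resize(s["image"][190:350,190:350],(600,600),interpolation=cv2.INTER_CUBIC)
cv2.imwrite("pics/push2.png",cv2.convertScaleAbs(im,alpha=1.5))
E
```

```text
4.875 [ 0.526  -0.2266  0.056 ] F [-2.19  3.79 11.06] w -0.0002681141460517435
shift units [ 2.478 -0.015  0.019] turn [ 0.    -0.001 -0.   ] q [-0.6   0.29  1.86  0.    0.99 -0.52]
```

View pics/push2.png

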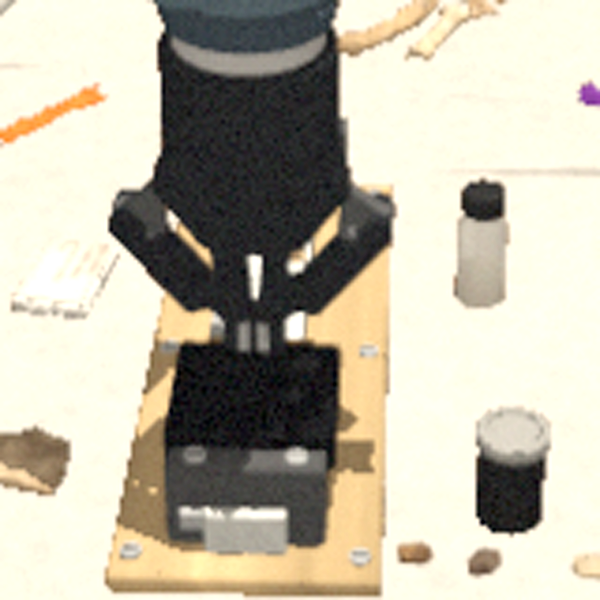

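The jaw's back edge is now almost at the stop (crop row 445). I'll push slowly until the force rises.

Emit:
step_arm(
  plan=[
    [[0, -0.1, 0, 0, 0, 0, 0], [0, -0.2, 0, 0, 0, 0, 0], [0, -0.3, 0, 0, 0, 0, 0], [0, -0.35, 0, 0, 0, 0, 0], [0, -0.4, 0, 0, 0, 0, 0]],
  ],
)

```text
clock: 5.55
ee_pos: [0.5251, -0.2373, 0.056]
tool_rot: [0.738, 0.675, 0.001, -0.001]
contact_force: [-0.6, 8.5, 13.2]
gripper_width: 0.0
grasp_force: 6.4
```

Emit:
step_arm(
  plan=[
    [[0, -0.05, 0, 0, 0, 0, 0], [0, -0.1, 0, 0, 0, 0, 0], [0, -0.1, 0, 0, 0, 0, 0]],
  ],
)

```text
clock: 5.92
ee_pos: [0.5251, -0.2404, 0.056]
tool_rot: [0.738, 0.675, 0.001, -0.0]
contact_force: [-0.2, 6.8, 11.7]
gripper_width: -0.0001
grasp_force: 5.7
```

Emit:
step_arm(
  plan=[
    [[0, -0.05, 0, 0, 0, 0, 0], [0, -0.1, 0, 0, 0, 0, 0], [0, -0.15, 0, 0, 0, 0, 0], [0, -0.15, 0, 0, 0, 0, 0]],
  ],
)

```text
clock: 6.42
ee_pos: [0.525, -0.2431, 0.056]
tool_rot: [0.738, 0.675, 0.003, -0.002]
contact_force: [1.3, 14.6, 13.0]
gripper_width: -0.0002
grasp_force: 11.1
```

```bash
python3 go.py .5322 -.1525 .0555;python3 - <<'E'
from h import *
from plant import bot
o=[]
for n in ("side","top"):
    s=bot.snapshot(n);np.savez(n+"3.npz",**s)
    o.append(cv2.resize(s["image"][230:330,220:320] if n=="side" else s["image"][195:285,310:400],(400,400),interpolation=cv2.INTER_CUBIC))
cv2.imwrite("pics/push3.png",cv2.convertScaleAbs(np.hstack(o),alpha=2))
E
```

```text
6.425 [ 0.525  -0.2431  0.056 ] F [ 1.31 14.6  13.04] w -0.00022271267124260533
shift units [ 3.03  -0.031  0.035] turn [ 0.001 -0.006 -0.001] q [-0.63  0.3   1.84  0.01  1.   -0.55]
```

View pics/push3.png

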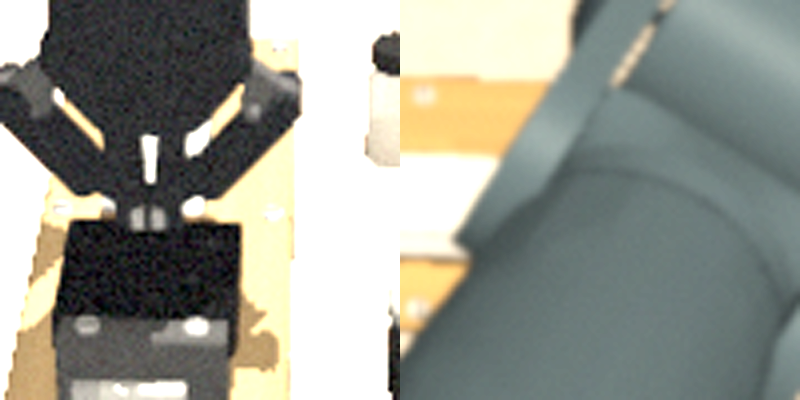

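The jaw looks flush against the stop and the force is rising. One more small push will confirm that.

Emit:
step_arm(
  plan=[
    [[0, -0.05, 0, 0, 0, 0, 0], [0, -0.1, 0, 0, 0, 0, 0], [0, -0.1, 0, 0, 0, 0, 0], [0, -0.1, 0, 0, 0, 0, 0]],
  ],
)

```text
clock: 7.02
ee_pos: [0.5249, -0.2432, 0.056]
tool_rot: [0.738, 0.675, 0.004, -0.004]
contact_force: [2.3, 25.2, 19.4]
gripper_width: 0.0001
grasp_force: 17.1
```

The force rose to 25 N with no motion, so the jaw is at the stop. I'll ease the push without dragging the jaw forward, lift straight up so the pad rises, then back off.

Emit:
step_arm(
  plan=[
    [[0, 0.08, 0, -0.05, 0, 0, 0], [0, 0.1, 0, -0.2, 0, 0, 0], [0, 0.1, 0, -0.35, 0, 0, 0], [0, 0.1, 0, -0.5, 0, 0, 0], [0, 0.1, 0, -0.6, 0, 0, 0]],
  ],
)

```text
clock: 7.65
ee_pos: [0.522, -0.2429, 0.0701]
tool_rot: [0.738, 0.675, 0.001, -0.004]
contact_force: [0.3, 6.1, -4.1]
gripper_width: -0.0
grasp_force: 3.2
```

Emit:
step_arm(
  plan=[
    [[0, 0.2, 0, -0.2, 0, 0, 0], [0, 0.4, 0, -1, 0, 0, 0], [0, 0.4, 0, -2.5, 0, 0, 0], [0, 0.4, 0, -4, 0, 0, 0], [0, 0.4, 0, -5, 0, 0, 0]],
  ],
)

```text
clock: 8.28
ee_pos: [0.5254, -0.2346, 0.2257]
tool_rot: [0.738, 0.675, 0.0, 0.002]
contact_force: [0.5, -0.0, 0.4]
gripper_width: 0.0004
grasp_force: 0.0
```

Emit:
step_arm(
  plan=[
    [[0, 1.5, 0, -0.5, 0, 0, 0], [0, 3, 0, -0.5, 0, 0, 0], [0, 5, 0, -0.5, 0, 0, 0], [0, 7, 0, -0.5, 0, 0, 0], [0, 7, 0, -0.5, 0, 0, 0]],
  ],
)

```text
clock: 8.9
ee_pos: [0.5435, -0.0215, 0.238]
tool_rot: [0.736, 0.677, 0.0, 0.0]
contact_force: [0.1, -0.2, -0.1]
gripper_width: 0.0003
grasp_force: 0.0
```

```bash
python3 go.py .5322 -.1525 .0555;python3 - <<'E'
from h import *
from plant import bot
o=[]
for n in ("side","top"):
    s=bot.snapshot(n);np.savez(n+"4.npz",**s)
    o.append(cv2.resize(s["image"][215:345,190:350] if n=="side" else s["image"][190:320,230:400],(400,325),interpolation=cv2.INTER_CUBIC))
cv2.imwrite("pics/end.png",cv2.convertScaleAbs(np.hstack(o),alpha=1.6))
E
```

```text
8.9 [ 0.5435 -0.0215  0.238 ] F [ 0.13 -0.17 -0.11] w 0.00029619732074298555
shift units [-4.382 -0.013  6.083] turn [ 0.001 -0.     0.005] q [-0.25 -0.01  1.82  0.    1.33 -0.16]
```

View pics/end.png

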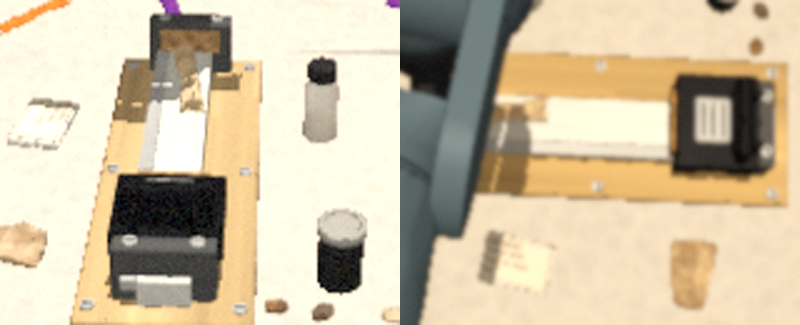

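The final view shows the jaw tight against the stop with no bar visible between them. The bone is still lying on the bar, and the vial, canister, tags and sherd are in place. One quick numeric check of the pad, then I'll hand in.

Run:
```python
from h import *
s=dict(np.load("top4.npz"));g=s["image"].max(2)
x0,y0,x1,y1=350,222,374,254
n,l,st,ce=cv2.connectedComponentsWithStats(cv2.morphologyEx((g[y0:y1,x0:x1]>80).astype(np.uint8),cv2.MORPH_CLOSE,np.ones((3,3))))
for a in st[1:]:
    if a[4]<100: continue
    p=ray(s,[a[0]+x0+a[2]/2-.5,a[1]+y0+a[3]/2-.5],.063)[0]
    q=p[:2]-[.5323,-.1444];print(a,p.round(4),"clamp y",q@[.0889,.996])
    d=s["depth"][a[1]+y0+3:a[1]+y0+a[3]-3,a[0]+x0+3:a[0]+x0+a[2]-3]
    v,u=np.mgrid[a[1]+y0+3:a[1]+y0+a[3]-3,a[0]+x0+3:a[0]+x0+a[2]-3]
    K=s["camera_matrix"];P=np.stack([(u-K[0,2])/K[0,0]*d,(v-K[1,2])/K[1,1]*d,d],-1)@s["cam_to_world"][:3,:3].T+s["cam_to_world"][:3,3]
    print("pad height",np.median(P[...,2]))
```

```text
[  5   6  16  19 288] [ 0.525  -0.2354  0.063 ] clamp y -0.09126800228795469
pad height 0.06313952035869996
```

The pad is up at 63 mm, and it sits at clamp y −91 mm, as expected with the jaw at the stop.

```bash
python3 -c "
from plant import bot
print(bot.hand_in())"
```

```text
the job is handed in; nothing more can be done
None
```

The clamp is open and the job is handed in: the jaw is fully back against the end stop, the release pad is up again, and the bone and the things beside the clamp were not touched.

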